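# Lock the slide carrier into its dock and tug-test the latch

## Robot

A 6-joint arm with a two-finger parallel gripper is mounted at the origin on the work surface. World frame = base frame: x ahead of the robot, y to its left, z up, the work surface at z = 0. Lengths are in m, angles in degrees, forces in N, time in s.
With the tool pointing down it reaches from about 0.325 to 0.75 m from the base axis. Payload 7.6 kg.
Tool frame: the origin (TCP) lies on the front face of the gripper's body, between the roots of the fingers; the fingertips stand 73 mm ahead of it and the grasp point (between the pads) lies 54 mm ahead of it (manip.hold_point_z is the z of the grasp point in the tool frame, in m); z points along the fingers, x is the direction in which the jaws open and shut, and the axes are right-handed (so a half turn about z gives the same grasp; the last joint's range is limited). The gripper opens to 85 mm and grips with 20 to 120 N. Pads are 22 mm wide; open, the fingers measure 114 mm over their backs; the gripper's body (76 mm by 85 mm) begins 54 mm behind the grasp point. The pads swing forward as they close: fully open they stand 13 mm farther back than shut.
Start: joints at [70.457, 2.991, 80.254, -0, 96.75, -4.028], TCP at [0.14, 0.506, 0.304] pointing down, gripper open.
Joint ranges: [-166.34, 166.34], [-52.06, 124.39], [6.96, 135.62], [-60.46, 240.46], [14.63, 156.25], [-167.68, 167.68]. Speed limits (degrees/s): [147.25, 147.25, 172.46, 180, 180, 180].

## Interface

Orientations are given as [roll, pitch, yaw] about the fixed x, y, z axes, in that order (R = Rz(yaw) Ry(pitch) Rx(roll)).
In Python, from cell import manip, eyes, finder gives the robot as it stands.
- The arm moves only by the tool send_rows, never from a script. Its argument "deltas" is a list of rows, each an object with "twist": the turn, a rotation vector about the tool's x, y, z in units of 8 degrees (1.0 is 8 degrees), a list of three; "xyz": the shift along the tool's x, y, z in mm, a list of three; "grip": the closure, from 0 (fully open) to 1 (shut). In form: [{"twist": [wx, wy, wz], "xyz": [x, y, z], "grip": grip}, ...]. A call has 1 to 20 rows; each row is the pose to reach, as a shift and turn from the pose measured when the call began, along the tool's axes at that moment; what a row does not reach only later rows make up. A row lasts 1/10 s, in which the tool goes at most 50 mm and 8.59 degrees, less where a joint would pass 70% of its speed; a pose out of reach is approached as far as the arm can. A call with a gripper value outside its range is refused whole. The fingers move at their own pace and stop on an object; "newtons" is the grip in N (left out, the last holds). Time passes only in rows, so rows that repeat a pose let the fingers close. It gives the time, the measured TCP pose, the force and the opening at its end, in the units of the state.
- manip.state(): the state, without advancing time (a new reading comes with each control period).
- eyes.get_image(name): name is "scene" or "top"; returns the picture (400x640x3 uint8, red, green, blue); there is no depth.
- eyes.camera_info(name): a dict with "K" (3x3 intrinsics, pixels), "R" (3x3) and "t" (3): a world point X has camera coordinates R X + t. Camera axes: x right, y down, z forward; pixel columns grow to the right and rows downward; lengths in m; the calibration is good to about 2 mm. A picture is of the moment at which its call begins. camera_info takes no time and is no camera call.
- manip.finish_job(): hands the job in, once; it reports no verdict.
Trained networks look in the newest picture that a camera, given by its name, has taken for a name from the list of things; names that differ only in an ending like _2 or _b are one class to them, and where a whole thing is asked for, a point or a joint stands for the part that bears it (a point fixed in the world has none). Each returns a list of dicts, best first, with "conf" (0 to 1); they miss things now and then, are a little off and sometimes report something else, mostly with a low value. They report only what shows in the picture. A call takes as long as a camera call. They do not tell look-alikes from the thing itself.
- finder.boxes_of(camera, thing): "extent" ([left, top, right, bottom] in pixels, round what is visible of it).
- finder.mark_of(camera, thing): "position" ([column, row] in pixels: a listed point, or the origin of a listed thing).
The state is a dict: "t": time; "qpos": joint angles; "qvel": joint speeds; "joint_efforts": joint torques, N m; "tool_pos": TCP position; "eef_rot": TCP orientation; "ft_force": force on the tool from outside, world axes, zero at the start; "ft_torque": the same for the moment, N m; "grip_width": opening from 0.0 (shut) to 1.0 (fully open).
Only numpy, scipy, OpenCV 4.12 (cv2) and the standard library are available. Lean on these libraries where they do the work, as an engineer would, in place of code of your own. Each camera call takes 0.05 s, during which the arm holds its last target.

## Task

The slide carrier must be locked in its dock before the dock is turned over: slide the carrier fully home against the end stop, then press the guarded, sloping latch button fully down to its stop and let it come back up, so that it leaves the latch pin down in the carrier's notch. Then take the carrier's upright handle again and give it a steady tug of about 10 N back towards the open end to confirm that the latch holds, and let go. Be gentle: never load the button or the latch pin with more than 60 N, and leave the other things on the bench where they are.

Things in the scene. Friction and masses are not known exactly. Their poses are not given: they have to be found in the camera images.
- dock: White fixed dock with a straight channel. Origin: on the bench, under the carrier's centre when home; x runs along the channel from the open end (-x, robot side) to the end stop (+x), z up. Floor 20 mm above the bench; base x -150 to 100, y -65 to 65 mm, to y = 130 mm under the button. Channel walls with retaining lips reach 42 mm, end stop 55 mm, above the bench.
- carrier: Loose white tray of glass slides, 170 x 90 x 20 mm, 0.25-0.5 kg, captive in the channel (friction 1-2 N). Origin: centre of its underside; axes as the dock's. Starts 22-62 mm towards the open end; meets the end stop at dock x = +1 mm (home within 2.5 mm of that). A 17 mm wide notch in its +y edge, 40 mm ahead (+x) of its origin, takes the latch pin; locked it has 3-4 mm of play along x.
- carrier_handle (a point): Centre of the graspable part of the carrier's upright black handle plate, 10 mm thick (x), 56 mm wide (y), 60 mm behind (-x) the carrier's origin and 53 mm above its underside. Plate top 19 mm above the point, tray top 33 mm below it. Axes as the dock's. Grasp from above, fingers on the two broad faces (closing along x).
- button_face (a point): Centre of the round face, 40 mm across, of the plain metal latch button on the dock's +y side at dock x = 40 mm; moves with it. z points outward along the button's axis, 35 degrees from vertical towards the dock's +y; x is the dock's x. The face lies 10 mm below the rim of a white guard tube, 64 mm inside, 74 mm outside diameter: press along the axis with shut fingers.
- latch_button (a joint): Button travel in m: 0 up, 0.016 at its solid stop (0.015 counts as fully down). Spring 2.4 N at the top rising to 6 N, plus 4 N of friction from the latch pin it drives down: bottoming takes about 10 N. It springs back up; the pin stays down. If the carrier is not home, the pin lands on the tray and stops part way, or drops ahead of it and blocks it.
- bolt: Steel latch pin, 12 mm thick, below the button on its axis. Origin: centre of its lower tip; z as the button's axis. Starts raised, tip 39 mm above the bench; pushed down 16 mm by the button the tip is 26 mm above the bench, in the notch, and stays by friction. A tug of the locked carrier bears on this pin: over 5 N on it for 0.2 s counts as the test.
- dropper: White dropper bottle, 36 mm wide and 95 mm tall, a loose bystander; origin at the centre of its underside. Leave it alone (20 mm of shift is too much).
- stain_jar: Amber screw jar, 60 mm wide and 85 mm tall, a loose bystander; origin at the centre of its underside. Leave it alone (20 mm of shift is too much).
- mailer: Flat grey slide mailer, 85 x 34 x 22 mm, a loose bystander; origin at the centre of its underside. Leave it alone (20 mm of shift is too much).
- petri: Closed glass dish, 92 mm wide and 18 mm tall, a loose bystander; origin at the centre of its underside. Leave it alone (20 mm of shift is too much).
- slide_pack: Cardboard slide pack, 80 x 56 x 30 mm, a loose bystander; origin at the centre of its underside. Leave it alone (20 mm of shift is too much).
- counter: Round steel hand tally counter, 52 mm wide and 38 mm tall, a loose bystander; origin at the centre of its underside. Leave it alone (20 mm of shift is too much).
- slide_tray: Small grey open slide tray, 100 x 70 x 20 mm, a loose bystander; origin at the centre of its underside. Leave it alone (20 mm of shift is too much).
Things that resemble listed ones, but are neither listed nor needed, are in the scene too. There is more than one size of the carrier; the job needs the middle-sized.

How it is judged (in metres and radians):
On the way, in this order (a step that is already met when the one before it is completed fails the run):
1. the carrier is pushed fully home, within 2.5 mm of the end stop (x of carrier in the frame of dock above -0.0015 m and value of joint latch_button below 0.003 m), for 0.1 s.
2. the latch button is pressed fully down to its stop, at least 15 of its 16 mm (value of joint latch_button above 0.015 m and x of carrier in the frame of dock above -0.0055 m), for 0.05 s.
3. the button is let go and back up, the latch pin stays down in the notch (value of joint latch_button below 0.002 m and z of bolt in the frame of dock below 0.0275 m and x of carrier in the frame of dock above -0.0055 m), for 0.1 s.
4. the handle is tugged towards the open end: the notch bears on the latch pin with more than 5 N for 0.2 s, and the carrier stays (all of step 3 and contact force between carrier and bolt above 5 N), for 0.2 s.
At the end, for the whole second after the job is handed in: The carrier rests in the dock, no more than 6.5 mm from the end stop (its origin no farther back than 5.5 mm behind the dock's origin), the latch pin is down in the notch (its tip lower than 27.5 mm above the bench), the button is back up (within 2 mm), everything is released (all of step 3 and linear speed of carrier below 0.01 m/s); the robot touches nothing.
It fails at once if the latch button is pushed with more than 60 N (contact force between the fingers and latch_button above 60 N).
It fails at once if the latch pin is strained with more than 60 N by the carrier (contact force between carrier and bolt above 60 N).
It fails at once if another thing on the bench is moved by more than 20 mm (distance of any of dropper, stain_jar, mailer, petri, slide_pack, counter, slide_tray from where it was at the start of the episode above 0.02 m).
It also fails if it takes over 64 s, if anything falls off the work surface, if the arm or the gripper's body presses on something with over 40 N, if the wrist force passes 120 N, or if a joint passes its speed limit or range.

## Working session

There is one attempt and no reset: what is moved stays moved. The work goes in short steps, Python scripts to look and compute and a tool call to move; the robot and the scene stay as the last step left them, time stands still between calls to the robot, and variables do not carry over. Pictures are saved under pics/ and viewed, and the job is handed in when it is done.

Besides the shell and the picture viewer there is one more tool, called after ">>>" by a JSON object that holds its "method" and its "body", one argument or row to a line. send_rows: Moves the arm, as the interface text tells. Its arguments: {"type":"object","properties":{"deltas":{"type":"array"},"newtons":{"type":"number"}},"required":["deltas"]}

```bash
ls; mkdir -p pics; cat > a.py <<'E'
from cell import manip, eyes, finder
import cv2, numpy as np, json
for n in ("scene","top"):
    im=eyes.get_image(n); cv2.imwrite(f"pics/{n}0.png",im[:,:,::-1])
    c=eyes.camera_info(n); print(n,np.round(c["K"],1).tolist(),np.round(c["R"],4).tolist(),np.round(c["t"],4).tolist())
    for th in ("dock","carrier","carrier_handle","button_face","bolt"):
        print(th,[(round(d["conf"],2),np.round(d["position"],1).tolist()) for d in finder.mark_of(n,th)][:4],[(round(d["conf"],2),np.round(d["extent"]).tolist()) for d in finder.boxes_of(n,th)][:4])
print(manip.state())
E
python3 a.py
```

```text
pics
scene [[456.3, 0.0, 324.7], [0.0, 456.3, 201.6], [0.0, 0.0, 1.0]] [[-0.0956, 0.9954, 0.0003], [0.7258, 0.0699, -0.6844], [-0.6813, -0.0652, -0.7291]] [0.0634, -0.2702, 1.5789]
dock [(0.78, [283.9, 246.8]), (0.56, [273.9, 300.9])] [(0.9, [247.0, 192.0, 334.0, 290.0])]
carrier [(0.93, [247.0, 150.6]), (0.57, [392.3, 193.7]), (0.56, [288.8, 232.6]), (0.42, [351.9, 264.0])] [(0.76, [206.0, 111.0, 284.0, 175.0]), (0.72, [261.0, 195.0, 308.0, 259.0]), (0.61, [376.0, 174.0, 412.0, 207.0])]
carrier_handle [(0.96, [266.4, 124.1]), (0.84, [388.0, 190.0]), (0.68, [353.5, 264.2])] [(0.88, [262.0, 192.0, 310.0, 255.0]), (0.78, [376.0, 175.0, 410.0, 207.0]), (0.74, [202.0, 112.0, 287.0, 175.0])]
button_face [(0.65, [304.0, 241.7])] [(0.58, [299.0, 236.0, 312.0, 254.0])]
bolt [(0.66, [272.8, 301.6]), (0.63, [284.1, 246.6])] []
top [[399.9, 0.0, 317.2], [0.0, 399.9, 196.9], [0.0, 0.0, 1.0]] [[0.0069, -0.9999, -0.0099], [-0.9958, -0.006, -0.0911], [0.091, 0.0105, -0.9958]] [-0.0253, 0.4943, 1.1831]
dock [(0.81, [347.1, 180.4])] [(0.9, [306.0, 141.0, 377.0, 230.0]), (0.63, [322.0, 149.0, 334.0, 1
[... 573 characters left out ...]
, [331.0, 164.0, 369.0, 226.0])]
bolt [] []
{'t': 1.1, 'qpos': array([ 7.04560443e+01,  2.99011452e+00,  8.02550573e+01,  3.57218546e-05,
        9.67497607e+01, -4.02881687e+00]), 'qvel': array([-0.01841875, -0.00067081, -0.11487942, -0.04591482, -0.10619161,
        0.05044611]), 'joint_efforts': array([ 1.58577859e-03, -3.81543982e+01, -3.60320342e+01,  7.58488977e-05,
        2.43718944e-05, -3.87594937e-06]), 'tool_pos': array([0.14042228, 0.50587998, 0.30392239]), 'eef_rot': array([ 1.79999679e+02, -5.05743077e-03,  7.44848654e+01]), 'ft_force': array([ 0.02867335,  0.48822761, -0.23908165]), 'ft_torque': array([ 0.00898788, -0.00924576, -0.01795474]), 'grip_width': 1.0010595185251798}
```

View pics/scene0.png

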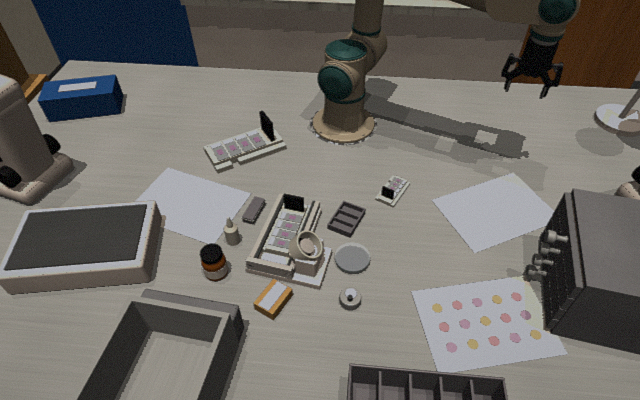

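View pics/top0.png

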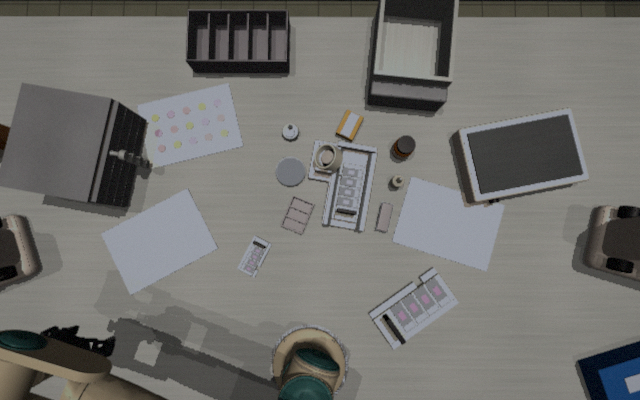

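```bash
python3 -c "
import cv2
a=cv2.imread('pics/top0.png')[130:240,290:390];cv2.imwrite('pics/tc.png',cv2.resize(a,None,fx=5.4,fy=5.4,interpolation=2))
a=cv2.imread('pics/scene0.png')[180:310,230:350];cv2.imwrite('pics/sc.png',cv2.resize(a,None,fx=4.5,fy=4.5,interpolation=2))"
```

```text
(no output)
```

View pics/tc.png

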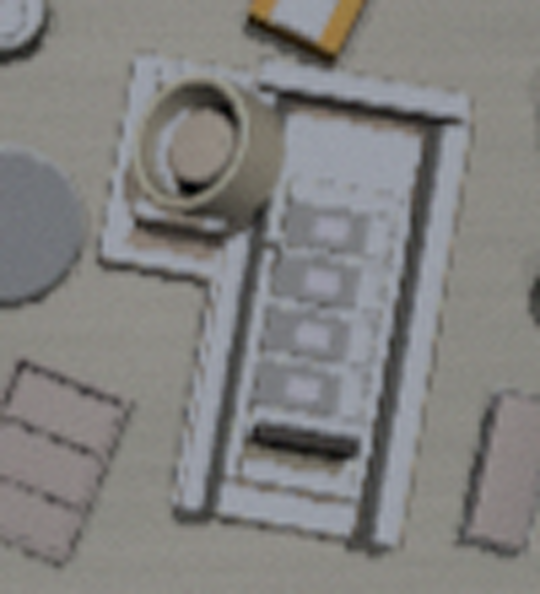

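View pics/sc.png

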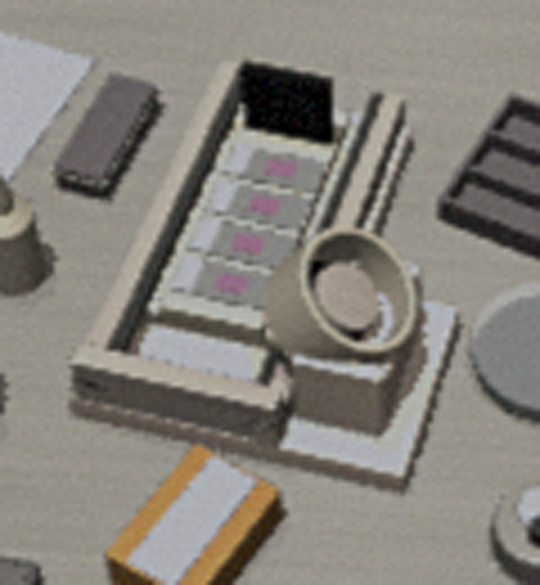

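The scene holds three carrier-like trays. In the top picture, the large one is at about (410,305), the small one at (255,255), and the one in the dock at (349,196). The middle-sized one is the tray in the dock, with its handle at (346,212) in top and (294,203) in scene. The close crop confirms a four-slide tray inside the walls, and the guard tube is at about (327,157) in top.

```bash
cat > h.py <<'E'
from cell import manip, eyes, finder
import cv2, numpy as np
from scipy.optimize import least_squares
C={n:eyes.camera_info(n) for n in("scene","top")}
def proj(n,X):
    c=C[n]; p=np.asarray(c["K"])@(np.asarray(c["R"])@X+np.asarray(c["t"])); return p[:2]/p[2]
def tri(a,b):
    return least_squares(lambda X:np.r_[proj("top",X)-a,proj("scene",X)-b],[.5,0,.05])
def T(p): return np.array(p)/5.4+[290,130]
def S(p): return np.array(p)/4.5+[230,180]
def w(d,P):
    c,s=np.cos(d[2]),np.sin(d[2]); return np.array([d[0]+c*P[0]-s*P[1],d[1]+s*P[0]+c*P[1],P[2]])
E
cat > b.py <<'E'
from h import *
obs=[("top",T((137,58)),(.1,.13,.02)),("scene",S((408,490)),(.1,.13,0)),("scene",S((72,408)),(.1,-.065,0)),("scene",S((72,365)),(.1,-.065,.055)),
("top",T((470,97)),(.1,-.065,.055)),("top",T((398,548)),(-.15,-.065,.042)),("top",T((178,512)),(-.15,.065,.042)),("scene",S((232,62)),(-.15,-.065,.042)),("scene",S((405,98)),(-.15,.065,.042))]
r=least_squares(lambda d:np.concatenate([proj(n,w(d,P))-o for n,o,P in obs]),[.55,0,0],loss="soft_l1")
d=r.x; print("dock",d[:2],np.degrees(d[2]))
for n,o,P in obs: print(n,P,np.round(proj(n,w(d,P))-o,1))
def todock(X): 
    c,s=np.cos(d[2]),np.sin(d[2]); v=X[:2]-d[:2]; return np.round(np.r_[c*v[0]+s*v[1],-s*v[0]+c*v[1],X[2]],4)
for nm,a,b in [("rim",T((203,146)),S((357,293))),("face",T((203,147)),S((347,297))),("net face",(324.1,154.8),(304,241.7)),
 ("handle top mid",T((304,432)),S((290,74))),("handle net",(346.2,212.5),S((288,102)))]:
    q=tri(a,b); print(nm,np.round(q.x,4),todock(q.x),"res",np.round(q.fun,1))
E
python3 b.py
```

```text
dock [ 0.54984401 -0.12132718] -9.130292148705895
top (0.1, 0.13, 0.02) [-2.1 -0.6]
scene (0.1, 0.13, 0) [ 0.2 -0.1]
scene (0.1, -0.065, 0) [0.6 1.5]
scene (0.1, -0.065, 0.055) [-2.2 -1.8]
top (0.1, -0.065, 0.055) [ 0.9 -0.1]
top (-0.15, -0.065, 0.042) [0.7 0. ]
top (-0.15, 0.065, 0.042) [-2.2 -0.7]
scene (-0.15, -0.065, 0.042) [-4.5 -1.5]
scene (-0.15, 0.065, 0.042) [ 1.4 -1. ]
rim [ 0.6035 -0.0468  0.086 ] [0.0412 0.0821 0.086 ] res [-1.8  0.2 -1.5 -0. ]
face [ 0.604  -0.05    0.0827] [0.0422 0.079  0.0827] res [-0.7  0.1 -0.6 -0. ]
net face [ 0.6079 -0.0495  0.1044] [0.0459 0.0802 0.1044] res [ 2.7 -0.3  2.3  0. ]
handle top mid [ 0.451  -0.103   0.0929] [-0.1005  0.0024  0.0929] res [-0.8  0.1 -0.8 -0. ]
handle net [ 0.4456 -0.1056  0.0627] [-0.1054 -0.001   0.0627] res [-0.5  0.1 -0.4 -0. ]
```

```bash
cat >> b.py <<'E'
print("--- free wall half width; all cues")
cues=[("top",T((304,432)),"h"),("scene",S((290,74)),"h"),("top",T((203,146)),"r"),("scene",S((357,293)),"r")]
def f(p):
    d=p[:3]; hw=p[3]; o=[]
    for n,q,P in obs:
        P=list(P)
        if P[2]==.042: P[1]=np.sign(P[1])*hw
        o.append(proj(n,w(d,P))-q)
    for n,q,k in cues:
        o.append(proj(n,w(d,(p[4],0,.092) if k=="h" else (.04,p[5],p[6])))-q)
    return np.concatenate(o)
r=least_squares(f,[.55,-.12,-.16,.062,-.1,.08,.086],loss="soft_l1"); p=r.x
print(np.round(p,4),"yaw",np.degrees(p[2])); print(np.round(r.fun.reshape(-1,2),1).tolist())
a=np.radians(35); ax=np.array([0,np.sin(a),np.cos(a)])
print("handle world",w(p,(p[4],0,.073)),"face",w(p,np.array([.04,p[5],p[6]])-.01*ax))
E
python3 b.py|sed -n '/---/,$p'
```

```text
--- free wall half width; all cues
[ 0.5498 -0.1204 -0.1664  0.058  -0.1005  0.0824  0.0856] yaw -9.534771284697262
[[-2.1, -0.9], [0.2, 0.2], [0.7, 1.3], [-2.0, -2.0], [0.8, 0.1], [-2.3, -0.3], [-0.5, -0.5], [-1.5, -1.0], [-0.4, -1.3], [-0.6, 0.2], [-1.0, 0.1], [-2.1, 0.4], [-1.0, -0.1]]
handle world [ 0.45069256 -0.10374097  0.073     ] face [ 0.60197985 -0.05138754  0.07743761]
```

```bash
cat > d.py <<'E'
from h import *
from scipy.spatial.transform import Rotation as Ro
def delta(pos,rpy=None,R=None):
    s=manip.state(); R0=Ro.from_euler("xyz",s["eef_rot"],degrees=True)
    R1=R if R is not None else Ro.from_euler("xyz",rpy,degrees=True)
    print("t",round(s["t"],2),"xyz",np.round(R0.inv().apply(np.array(pos)-s["tool_pos"])*1000,1),"twist",np.round((R0.inv()*R1).as_rotvec(degrees=True)/8,3), "pos",np.round(s["tool_pos"],4),"rpy",np.round(s["eef_rot"],2),"F",np.round(s["ft_force"],1),"grip",round(float(s["grip_width"]),3))
E
python3 -c "
from d import *
delta([.451,-.104,.24],[180,0,-9.4])"
```

```text
t 1.1 xyz [-504.6  462.4   63.9] twist [-0.0000e+00 -1.0000e-03  1.0486e+01] pos [0.1404 0.5059 0.3039] rpy [ 1.800e+02 -1.000e-02  7.448e+01] F [ 0.   0.5 -0.2] grip 1.001
```

>>> {"method": "send_rows", "body": {
  "deltas": [
    {"twist":[0,0,10.49],"xyz":[-504.6,462.4,0],"grip":0.4},
    {"twist":[0,0,10.49],"xyz":[-504.6,462.4,0],"grip":0.4},
    {"twist":[0,0,10.49],"xyz":[-504.6,462.4,0],"grip":0.4},
    {"twist":[0,0,10.49],"xyz":[-504.6,462.4,0],"grip":0.4},
    {"twist":[0,0,10.49],"xyz":[-504.6,462.4,0],"grip":0.4},
    {"twist":[0,0,10.49],"xyz":[-504.6,462.4,0],"grip":0.4},
    {"twist":[0,0,10.49],"xyz":[-504.6,462.4,0],"grip":0.4},
    {"twist":[0,0,10.49],"xyz":[-504.6,462.4,0],"grip":0.4},
    {"twist":[0,0,10.49],"xyz":[-504.6,462.4,0],"grip":0.4},
    {"twist":[0,0,10.49],"xyz":[-504.6,462.4,0],"grip":0.4},
    {"twist":[0,0,10.49],"xyz":[-504.6,462.4,0],"grip":0.4},
    {"twist":[0,0,10.49],"xyz":[-504.6,462.4,0],"grip":0.4},
    {"twist":[0,0,10.49],"xyz":[-504.6,462.4,0],"grip":0.4},
    {"twist":[0,0,10.49],"xyz":[-504.6,462.4,0],"grip":0.4},
    {"twist":[0,0,10.49],"xyz":[-504.6,462.4,0],"grip":0.4},
    {"twist":[0,0,10.49],"xyz":[-504.6,462.4,63.9],"grip":0.4},
    {"twist":[0,0,10.49],"xyz":[-504.6,462.4,63.9],"grip":0.4},
    {"twist":[0,0,10.49],"xyz":[-504.6,462.4,63.9],"grip":0.4}
  ],
  "newtons": 25
}}

```text
t: 2.9
tool_pos: [0.4499, -0.1032, 0.2378]
eef_rot: [-179.9, 0.3, -9.4]
ft_force: [0.9, 0.4, 0.5]
grip_width: 0.605
```

```bash
cat > pic.py <<'E'
import sys
from d import *
k=sys.argv[1]
for n,(x0,y0,x1,y1) in (("top",(270,120,400,250)),("scene",(220,130,380,290))):
    im=eyes.get_image(n)[y0:y1,x0:x1,::-1]; cv2.imwrite(f"pics/{n}{k}.png",cv2.resize(im,None,fx=4.,fy=4.,interpolation=2)[:600])
delta([.451,-.104,.127],[180,0,-9.4])
E
python3 pic.py 1
```

```text
t 3.0 xyz [ -0.4   0.4 114.5] twist [ 0.    -0.01   0.001] pos [ 0.4513 -0.1037  0.2415] rpy [ 1.80e+02 -8.00e-02 -9.39e+00] F [ 0.1 -0.2 -0. ] grip 0.601
```

View pics/scene1.png

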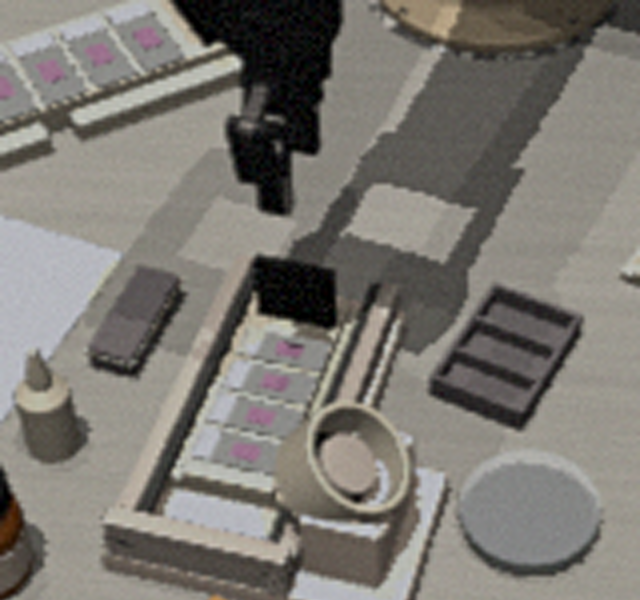

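The gripper hangs above the handle, in line with the handle at crop (295,290). I'll descend now.

>>> {"method": "send_rows", "body": {
  "deltas": [
    {"twist":[0,0,0],"xyz":[0,0,30],"grip":0.4},
    {"twist":[0,0,0],"xyz":[0,0,60],"grip":0.4},
    {"twist":[0,0,0],"xyz":[0,0,80],"grip":0.4},
    {"twist":[0,0,0],"xyz":[0,0,95],"grip":0.4},
    {"twist":[0,0,0],"xyz":[0,0,105],"grip":0.4},
    {"twist":[0,0,0],"xyz":[0,0,113],"grip":0.4},
    {"twist":[0,0,0],"xyz":[0,0,113],"grip":0.4},
    {"twist":[0,0,0],"xyz":[0,0,113],"grip":0.4}
  ]
}}

```text
t: 3.8
tool_pos: [0.4519, -0.1038, 0.1295]
eef_rot: [180.0, -0.2, -9.4]
ft_force: [0.1, 0.1, 0.9]
grip_width: 0.598
```

```bash
python3 pic.py 2
```

```text
t 3.9 xyz [-0.9  0.3  2.5] twist [ 0.002 -0.022  0.002] pos [ 0.4519 -0.1038  0.1295] rpy [179.98  -0.18  -9.39] F [-0.3 -0.8 -0. ] grip 0.599
```

View pics/scene2.png

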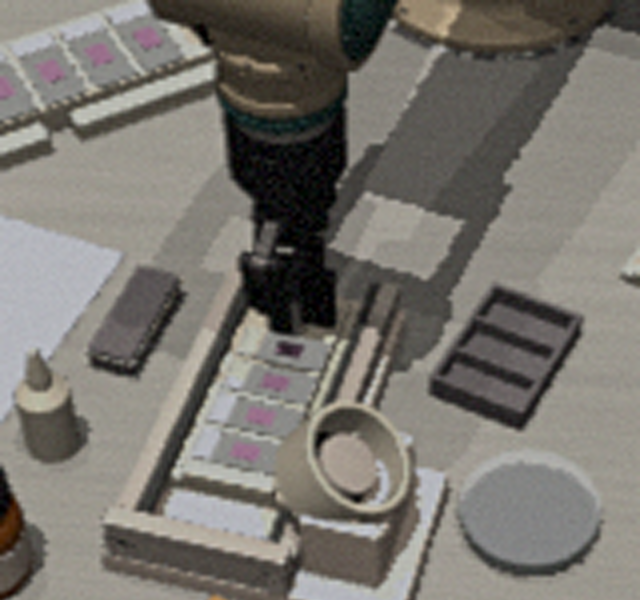

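The fingers straddle the plate at crop (290,290), so I'll close now.

>>> {"method": "send_rows", "body": {
  "deltas": [
    {"twist":[0,0,0],"xyz":[0,0,0],"grip":1},
    {"twist":[0,0,0],"xyz":[0,0,0],"grip":1},
    {"twist":[0,0,0],"xyz":[0,0,0],"grip":1},
    {"twist":[0,0,0],"xyz":[0,0,0],"grip":1},
    {"twist":[0,0,0],"xyz":[0,0,0],"grip":1},
    {"twist":[0,0,0],"xyz":[0,0,0],"grip":1},
    {"twist":[0,0,0],"xyz":[0,0,0],"grip":1},
    {"twist":[0,0,0],"xyz":[0,0,0],"grip":1}
  ],
  "newtons": 25
}}

```text
t: 4.7
tool_pos: [0.4521, -0.1039, 0.1298]
eef_rot: [180.0, -0.2, -9.4]
ft_force: [0.1, 0.1, 5.3]
grip_width: 0.115
```

Opening is 0.115 × 85, about 10 mm, so the plate is held. I'll push along tool +x, with an expected travel of about 41 mm.

>>> {"method": "send_rows", "body": {
  "deltas": [
    {"twist":[0,0,0],"xyz":[3,0,0],"grip":1},
    {"twist":[0,0,0],"xyz":[7,0,0],"grip":1},
    {"twist":[0,0,0],"xyz":[12,0,0],"grip":1},
    {"twist":[0,0,0],"xyz":[17,0,0],"grip":1},
    {"twist":[0,0,0],"xyz":[22,0,0],"grip":1},
    {"twist":[0,0,0],"xyz":[26,0,0],"grip":1},
    {"twist":[0,0,0],"xyz":[29,0,0],"grip":1},
    {"twist":[0,0,0],"xyz":[31,0,0],"grip":1},
    {"twist":[0,0,0],"xyz":[32,0,0],"grip":1},
    {"twist":[0,0,0],"xyz":[32,0,0],"grip":1}
  ]
}}

```text
t: 5.7
tool_pos: [0.4838, -0.1091, 0.1298]
eef_rot: [180.0, -0.2, -9.4]
ft_force: [-0.3, 0.6, 2.5]
grip_width: 0.115
```

>>> {"method": "send_rows", "body": {
  "deltas": [
    {"twist":[0,0,0],"xyz":[1,0,0],"grip":1},
    {"twist":[0,0,0],"xyz":[2,0,0],"grip":1},
    {"twist":[0,0,0],"xyz":[3,0,0],"grip":1},
    {"twist":[0,0,0],"xyz":[4,0,0],"grip":1},
    {"twist":[0,0,0],"xyz":[5,0,0],"grip":1},
    {"twist":[0,0,0],"xyz":[6,0,0],"grip":1}
  ]
}}

```text
t: 6.3
tool_pos: [0.4898, -0.1101, 0.1298]
eef_rot: [180.0, -0.2, -9.4]
ft_force: [-1.5, -1.2, 2.4]
grip_width: 0.115
```

>>> {"method": "send_rows", "body": {
  "deltas": [
    {"twist":[0,0,0],"xyz":[1,0,0],"grip":1},
    {"twist":[0,0,0],"xyz":[2,0,0],"grip":1},
    {"twist":[0,0,0],"xyz":[3,0,0],"grip":1}
  ]
}}

```text
t: 6.6
tool_pos: [0.4928, -0.1106, 0.1298]
eef_rot: [180.0, -0.2, -9.4]
ft_force: [-0.7, 0.2, 3.6]
grip_width: 0.114
```

>>> {"method": "send_rows", "body": {
  "deltas": [
    {"twist":[0,0,0],"xyz":[1,0,0],"grip":1},
    {"twist":[0,0,0],"xyz":[2,0,0],"grip":1},
    {"twist":[0,0,0],"xyz":[2,0,0],"grip":1}
  ]
}}

```text
t: 6.9
tool_pos: [0.4945, -0.1108, 0.1299]
eef_rot: [180.0, -0.1, -9.4]
ft_force: [-4.6, 1.6, 5.9]
grip_width: 0.115
```

>>> {"method": "send_rows", "body": {
  "deltas": [
    {"twist":[0,0,0],"xyz":[1,0,0],"grip":1},
    {"twist":[0,0,0],"xyz":[2,0,0],"grip":1},
    {"twist":[0,0,0],"xyz":[2,0,0],"grip":1}
  ]
}}

```text
t: 7.2
tool_pos: [0.4949, -0.1106, 0.1298]
eef_rot: [-180.0, 0.2, -9.4]
ft_force: [-16.1, 4.0, 12.4]
grip_width: 0.115
```

The end stop is met: force rises to 16 N with no more travel, at 43 mm. I'll unload, release and rise.

>>> {"method": "send_rows", "body": {
  "deltas": [
    {"twist":[0,0,0],"xyz":[0,0,0],"grip":1},
    {"twist":[0,0,0],"xyz":[0,0,0],"grip":0.4},
    {"twist":[0,0,0],"xyz":[0,0,0],"grip":0.4},
    {"twist":[0,0,0],"xyz":[0,0,0],"grip":0.4},
    {"twist":[0,0,0],"xyz":[0,0,0],"grip":0.4},
    {"twist":[0,0,0],"xyz":[0,0,-10],"grip":0.4},
    {"twist":[0,0,0],"xyz":[0,0,-40],"grip":0.4},
    {"twist":[0,0,0],"xyz":[0,0,-80],"grip":0.4},
    {"twist":[0,0,0],"xyz":[0,0,-120],"grip":1},
    {"twist":[0,0,0],"xyz":[0,0,-140],"grip":1},
    {"twist":[0,0,0],"xyz":[0,0,-140],"grip":1}
  ]
}}

```text
t: 8.3
tool_pos: [0.4964, -0.111, 0.2745]
eef_rot: [180.0, -0.3, -9.4]
ft_force: [0.7, -0.5, -0.7]
grip_width: 0.089
```

```bash
cat > c.py <<'E'
from d import *
p=np.array([.5522,-.1204,np.radians(-9.4)])
a=np.radians(35); ax=w([0,0,p[2]],(0,np.sin(a),np.cos(a)))
z=-ax; x=w([0,0,p[2]],(1,0,0)); R=Ro.from_matrix(np.c_[x,np.cross(z,x),z])
face=np.array([.6037,-.0507,.0780])
print("rpy",R.as_euler("xyz",degrees=True), "axis",ax)
for g in (.05,.012): print(g, face+(.073+g)*ax); delta(face+(.073+g)*ax,R=R)
E
python3 c.py; python3 pic.py 3
```

```text
rpy [145.    0.   -9.4] axis [0.09367992 0.56587454 0.81915204]
0.05 [0.61522263 0.01890257 0.1787557 ]
t 8.3 xyz [  95.6 -147.6   96.1] twist [-4.373 -0.031 -0.01 ] pos [ 0.4964 -0.111   0.2745] rpy [179.98  -0.26  -9.4 ] F [ 0.7 -0.5 -0.7] grip 0.089
0.012 [ 0.61166279 -0.00260066  0.14762792]
t 8.3 xyz [  95.5 -125.9  127.2] twist [-4.373 -0.031 -0.01 ] pos [ 0.4964 -0.111   0.2745] rpy [179.98  -0.26  -9.4 ] F [ 0.7 -0.5 -0.7] grip 0.089
t 8.4 xyz [-44.4   0.7 142.9] twist [-0.005  0.022 -0.   ] pos [ 0.4953 -0.1107  0.2697] rpy [-1.7996e+02  1.7000e-01 -9.4000e+00] F [0.1 0.7 0. ] grip 0.002
```

View pics/scene3.png

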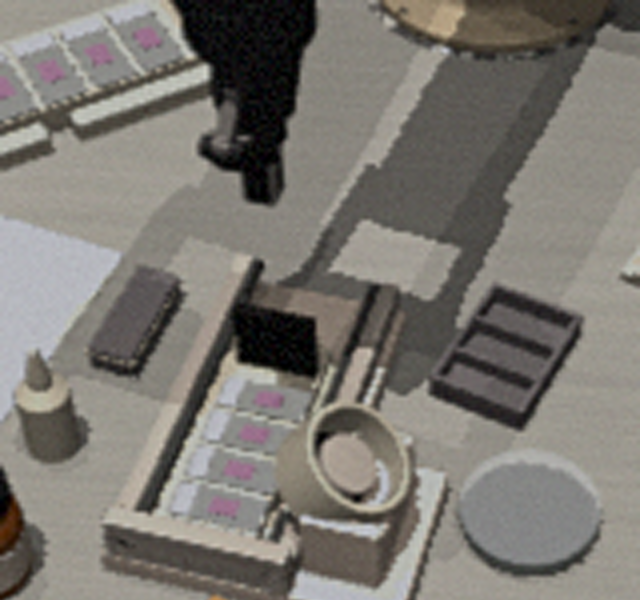

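View pics/top3.png

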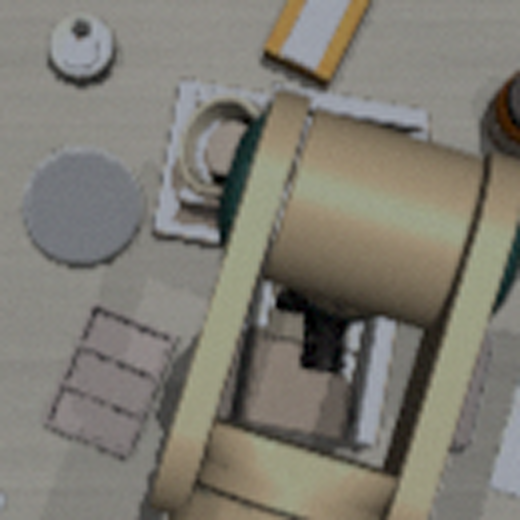

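The carrier front is now at the end stop: the gap at crop (210,490) has closed and the handle is at (275,340). Next I'll go above the button, tilted 35°, with the fingers shut.

>>> {"method": "send_rows", "body": {
  "deltas": [
    {"twist":[-1,0,0],"xyz":[40,-60,0],"grip":1},
    {"twist":[-2,0,0],"xyz":[80,-100,0],"grip":1},
    {"twist":[-3,0,0],"xyz":[96.7,-148,10],"grip":1},
    {"twist":[-4,0,0],"xyz":[96.7,-148,30],"grip":1},
    {"twist":[-4.375,0,0],"xyz":[96.7,-148,60],"grip":1},
    {"twist":[-4.375,0,0],"xyz":[96.7,-148,80],"grip":1},
    {"twist":[-4.375,0,0],"xyz":[96.7,-148,91.5],"grip":1},
    {"twist":[-4.375,0,0],"xyz":[96.7,-148,91.5],"grip":1},
    {"twist":[-4.375,0,0],"xyz":[96.7,-148,91.5],"grip":1},
    {"twist":[-4.375,0,0],"xyz":[96.7,-148,91.5],"grip":1}
  ]
}}

```text
t: 9.4
tool_pos: [0.6151, 0.0188, 0.1805]
eef_rot: [145.1, -0.0, -9.5]
ft_force: [0.4, 0.3, 0.3]
grip_width: -0.0
```

```bash
python3 c.py; python3 pic.py 4; python3 -c "
from d import *
print(manip.state()['qpos'])"
```

```text
rpy [145.    0.   -9.4] axis [0.09367992 0.56587454 0.81915204]
0.05 [0.61522263 0.01890257 0.1787557 ]
t 9.4 xyz [ 0.1 -1.1  1.3] twist [-0.015  0.002 -0.011] pos [0.6151 0.0188 0.1805] rpy [ 1.4512e+02 -4.0000e-02 -9.4800e+00] F [0.4 0.3 0.3] grip -0.0
0.012 [ 0.61166279 -0.00260066  0.14762792]
t 9.4 xyz [ 0.1 -1.  39.3] twist [-0.015  0.002 -0.011] pos [0.6151 0.0188 0.1805] rpy [ 1.4512e+02 -4.0000e-02 -9.4800e+00] F [0.4 0.3 0.3] grip -0.0
t 9.5 xyz [-141.5   91.4  128.3] twist [ 4.363e+00  3.000e-03 -6.000e-03] pos [0.615  0.0191 0.1799] rpy [ 1.451e+02  1.000e-02 -9.450e+00] F [0.2 0.1 0.4] grip 0.004
[  8.86822685  28.52940271  68.50074315 -33.01025112  94.48910611
  19.07100208]
```

View pics/scene4.png

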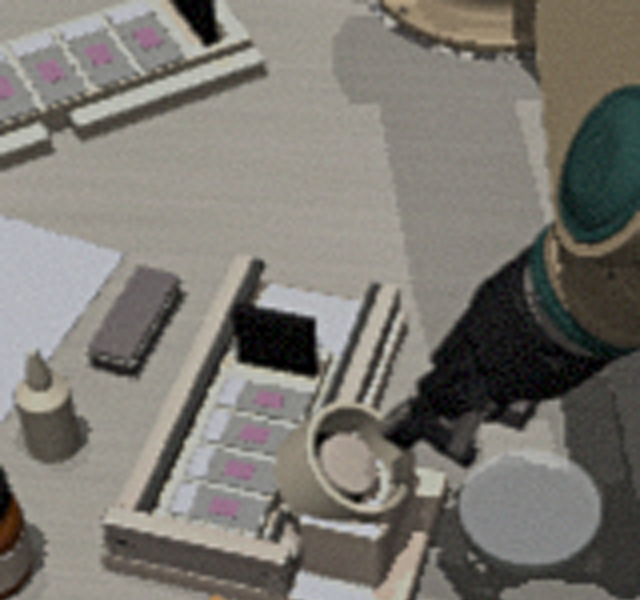

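View pics/top4.png

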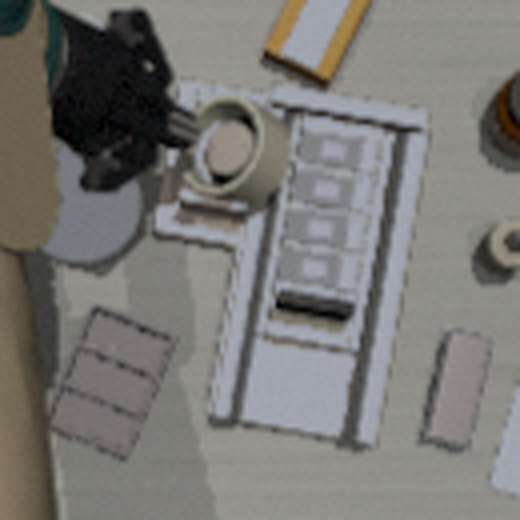

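```bash
python3 - <<'E'
from d import *
s=manip.state(); R0=Ro.from_euler("xyz",s["eef_rot"],degrees=True)
for g in (.073,.120,.123): 
    X=s["tool_pos"]+R0.apply([0,0,g]); print(g,np.round(X,4),"topcrop",(proj("top",X)-[270,120])*4,"scenecrop",(proj("scene",X)-[220,130])*4)
E
```

```text
0.073 [ 0.6081 -0.0221  0.12  ] topcrop [188.54147578 133.03753506] scenecrop [390.53254673 434.3360292 ]
0.12 [ 0.6037 -0.0486  0.0815] topcrop [225.72094284 149.89919653] scenecrop [348.67666793 464.96335283]
0.123 [ 0.6034 -0.0503  0.079 ] topcrop [228.01195795 150.93821952] scenecrop [346.08886569 466.85693287]
```

The predicted face point, top crop (228,151) and scene crop (346,467), matches the pictured face at (230,148) and (347,463). I'll approach along the axis.

>>> {"method": "send_rows", "body": {
  "deltas": [
    {"twist":[0,0,0],"xyz":[0,0,10],"grip":1},
    {"twist":[0,0,0],"xyz":[0,0,22],"grip":1},
    {"twist":[0,0,0],"xyz":[0,0,32],"grip":1},
    {"twist":[0,0,0],"xyz":[0,0,39],"grip":1},
    {"twist":[0,0,0],"xyz":[0,0,42],"grip":1},
    {"twist":[0,0,0],"xyz":[0,0,42],"grip":1}
  ]
}}

```text
t: 10.1
tool_pos: [0.6109, -0.0046, 0.1453]
eef_rot: [145.1, 0.0, -9.5]
ft_force: [-0.8, 1.8, 1.7]
grip_width: -0.001
```

>>> {"method": "send_rows", "body": {
  "deltas": [
    {"twist":[0,0,0],"xyz":[0,0,3],"grip":1},
    {"twist":[0,0,0],"xyz":[0,0,6],"grip":1},
    {"twist":[0,0,0],"xyz":[0,0,9],"grip":1},
    {"twist":[0,0,0],"xyz":[0,0,12],"grip":1},
    {"twist":[0,0,0],"xyz":[0,0,12],"grip":1}
  ]
}}

```text
t: 10.6
tool_pos: [0.61, -0.011, 0.1362]
eef_rot: [145.1, -0.0, -9.4]
ft_force: [-2.7, 2.9, 3.8]
grip_width: 0.003
```

>>> {"method": "send_rows", "body": {
  "deltas": [
    {"twist":[0,0,0],"xyz":[0,0,2],"grip":1},
    {"twist":[0,0,0],"xyz":[0,0,4],"grip":1},
    {"twist":[0,0,0],"xyz":[0,0,6],"grip":1},
    {"twist":[0,0,0],"xyz":[0,0,6],"grip":1}
  ]
}}

```text
t: 11.0
tool_pos: [0.6097, -0.0132, 0.1331]
eef_rot: [145.2, -0.1, -9.4]
ft_force: [-5.2, 8.3, 11.6]
grip_width: 0.001
```

>>> {"method": "send_rows", "body": {
  "deltas": [
    {"twist":[0,0,0],"xyz":[0,0,2],"grip":1},
    {"twist":[0,0,0],"xyz":[0,0,4],"grip":1},
    {"twist":[0,0,0],"xyz":[0,0,4],"grip":1}
  ]
}}

```text
t: 11.3
tool_pos: [0.6096, -0.0134, 0.133]
eef_rot: [145.3, -0.2, -9.4]
ft_force: [-10.0, 14.4, 18.9]
grip_width: 0.001
```

```bash
python3 pic.py 5
```

```text
t 11.4 xyz [-141.7   91.7   70.2] twist [ 4.342 -0.027 -0.009] pos [ 0.6097 -0.0133  0.133 ] rpy [145.27  -0.23  -9.41] F [-9.3 13.8 18.1] grip -0.004
```

View pics/scene5.png

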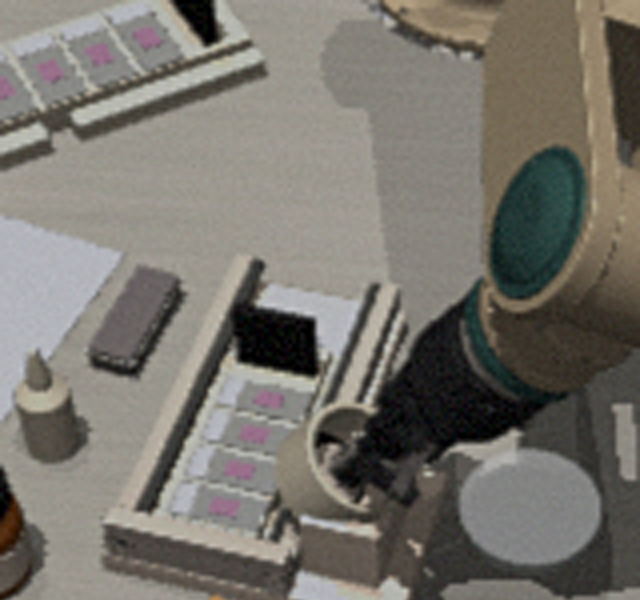

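View pics/top5.png

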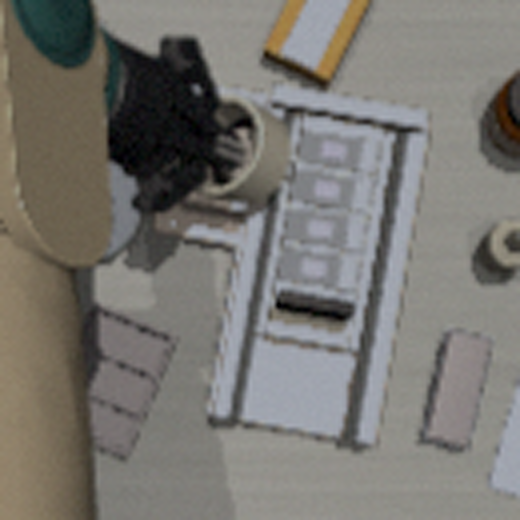

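```bash
python3 -c "
from cell import eyes
import cv2
for n,(x0,y0,x1,y1) in (('top',(290,120,350,180)),('scene',(280,205,350,275))):
    im=eyes.get_image(n)[y0:y1,x0:x1,::-1]; cv2.imwrite(f'pics/{n}6.png',cv2.resize(im,(560,560),interpolation=2))
"
```

```text
(no output)
```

View pics/scene6.png

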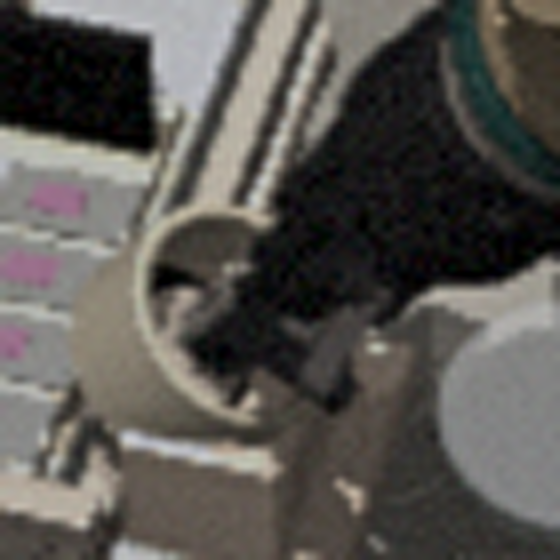

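View pics/top6.png

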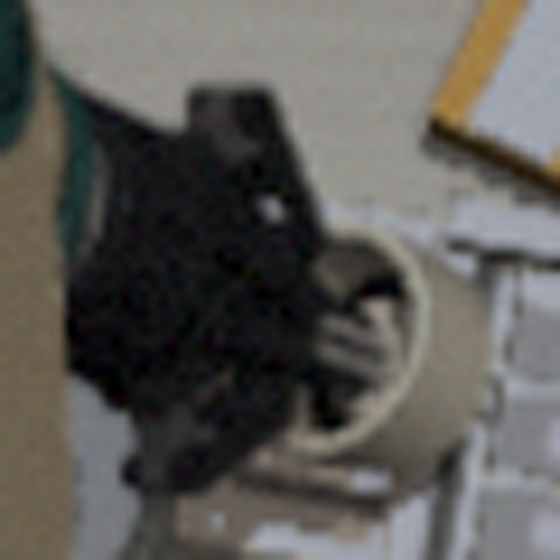

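Forces went 2 N, 5.5 N, 14 N, then 25 N against something solid after about 15 mm of travel. This looks like the button stop, but a knuckle on the rim would look similar. Backing off in small steps will tell: the return spring should keep pushing with 3–6 N over about 16 mm.

>>> {"method": "send_rows", "body": {
  "deltas": [
    {"twist":[0,0,0],"xyz":[0,0,-2],"grip":1},
    {"twist":[0,0,0],"xyz":[0,0,-4],"grip":1},
    {"twist":[0,0,0],"xyz":[0,0,-4],"grip":1},
    {"twist":[0,0,0],"xyz":[0,0,-4],"grip":1}
  ]
}}

```text
t: 11.9
tool_pos: [0.6101, -0.0111, 0.1364]
eef_rot: [145.3, -0.3, -9.4]
ft_force: [-0.9, 2.1, 3.6]
grip_width: -0.002
```

>>> {"method": "send_rows", "body": {
  "deltas": [
    {"twist":[0,0,0],"xyz":[0,0,-2],"grip":1},
    {"twist":[0,0,0],"xyz":[0,0,-4],"grip":1},
    {"twist":[0,0,0],"xyz":[0,0,-4],"grip":1},
    {"twist":[0,0,0],"xyz":[0,0,-4],"grip":1}
  ]
}}

```text
t: 12.3
tool_pos: [0.6105, -0.0089, 0.1396]
eef_rot: [145.3, -0.3, -9.4]
ft_force: [-1.1, 2.3, 3.9]
grip_width: -0.004
```

>>> {"method": "send_rows", "body": {
  "deltas": [
    {"twist":[0,0,0],"xyz":[0,0,-2],"grip":1},
    {"twist":[0,0,0],"xyz":[0,0,-4],"grip":1},
    {"twist":[0,0,0],"xyz":[0,0,-4],"grip":1},
    {"twist":[0,0,0],"xyz":[0,0,-4],"grip":1}
  ]
}}

```text
t: 12.7
tool_pos: [0.6109, -0.0066, 0.1428]
eef_rot: [145.3, -0.3, -9.4]
ft_force: [-0.6, 1.9, 1.9]
grip_width: 0.003
```

>>> {"method": "send_rows", "body": {
  "deltas": [
    {"twist":[0,0,0],"xyz":[0,0,-3],"grip":1},
    {"twist":[0,0,0],"xyz":[0,0,-6],"grip":1},
    {"twist":[0,0,0],"xyz":[0,0,-6],"grip":1},
    {"twist":[0,0,0],"xyz":[0,0,-6],"grip":1}
  ]
}}

```text
t: 13.1
tool_pos: [0.6113, -0.0034, 0.1475]
eef_rot: [145.3, -0.2, -9.4]
ft_force: [-0.1, 0.2, 0.6]
grip_width: -0.001
```

The spring force followed the fingers back (4.1, 4.4, 2.6, then 0.6 N) over about 16 mm. The button therefore went to its stop and is back up. I'll withdraw along the axis, then look.

>>> {"method": "send_rows", "body": {
  "deltas": [
    {"twist":[0,0,0],"xyz":[0,0,-20],"grip":1},
    {"twist":[0,0,0],"xyz":[0,0,-50],"grip":1},
    {"twist":[0,0,0],"xyz":[0,0,-90],"grip":1},
    {"twist":[0,0,0],"xyz":[0,0,-120],"grip":1},
    {"twist":[0,0,0],"xyz":[0,0,-120],"grip":1}
  ]
}}

```text
t: 13.6
tool_pos: [0.6232, 0.0661, 0.2505]
eef_rot: [145.4, -0.6, -9.3]
ft_force: [-0.1, -0.1, 1.2]
grip_width: 0.0
```

```bash
python3 pic.py 7; python3 -c "
from d import *
delta([.4947,-.1108,.24],[180,0,-9.4])"
```

```text
t 13.7 xyz [-142.    91.9  207.5] twist [ 4.344 -0.03  -0.005] pos [0.6221 0.0641 0.2457] rpy [145.25  -0.24  -9.37] F [ 0.2 -0.4 -1. ] grip -0.003
t 13.7 xyz [-97.3 155.8 114.5] twist [ 4.344 -0.03  -0.005] pos [0.6221 0.0641 0.2457] rpy [145.25  -0.24  -9.37] F [ 0.2 -0.4 -1. ] grip -0.003
```

View pics/scene7.png

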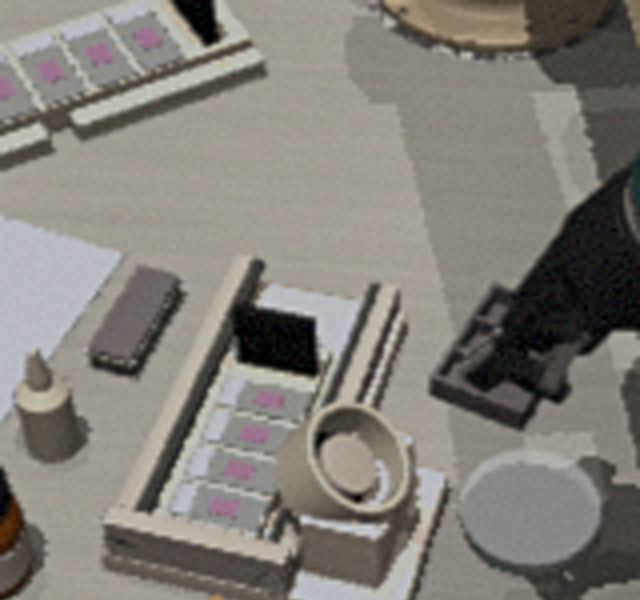

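The button is up again, at crop (347,463), and the carrier is still home. Moving back above the handle.

>>> {"method": "send_rows", "body": {
  "deltas": [
    {"twist":[1,0,0],"xyz":[-22,36,26],"grip":0.4},
    {"twist":[2,0,0],"xyz":[-45,72,53],"grip":0.4},
    {"twist":[3,0,0],"xyz":[-67,108,79],"grip":0.4},
    {"twist":[4,0,0],"xyz":[-88,142,104],"grip":0.4},
    {"twist":[4.344,-0.03,0],"xyz":[-97.3,155.8,114.5],"grip":0.4},
    {"twist":[4.344,-0.03,0],"xyz":[-97.3,155.8,114.5],"grip":0.4},
    {"twist":[4.344,-0.03,0],"xyz":[-97.3,155.8,114.5],"grip":0.4},
    {"twist":[4.344,-0.03,0],"xyz":[-97.3,155.8,114.5],"grip":0.4}
  ]
}}

```text
t: 14.5
tool_pos: [0.4949, -0.11, 0.2391]
eef_rot: [180.0, 0.1, -9.4]
ft_force: [-0.5, -0.0, -0.3]
grip_width: 0.6
```

```bash
python3 -c "
from d import *
delta([.4947,-.1108,.13],[180,0,-9.4])"
```

```text
t 14.5 xyz [1.000e-01 8.000e-01 1.091e+02] twist [0.002 0.009 0.002] pos [ 0.4949 -0.11    0.2391] rpy [ 1.7998e+02  7.0000e-02 -9.3800e+00] F [-0.5 -0.  -0.3] grip 0.6
```

>>> {"method": "send_rows", "body": {
  "deltas": [
    {"twist":[0,0,0],"xyz":[0,0.8,30],"grip":0.4},
    {"twist":[0,0,0],"xyz":[0,0.8,60],"grip":0.4},
    {"twist":[0,0,0],"xyz":[0,0.8,80],"grip":0.4},
    {"twist":[0,0,0],"xyz":[0,0.8,95],"grip":0.4},
    {"twist":[0,0,0],"xyz":[0,0.8,105],"grip":0.4},
    {"twist":[0,0,0],"xyz":[0,0.8,109],"grip":0.4},
    {"twist":[0,0,0],"xyz":[0,0.8,109],"grip":0.4},
    {"twist":[0,0,0],"xyz":[0,0.8,109],"grip":1},
    {"twist":[0,0,0],"xyz":[0,0.8,109],"grip":1},
    {"twist":[0,0,0],"xyz":[0,0.8,109],"grip":1},
    {"twist":[0,0,0],"xyz":[0,0.8,109],"grip":1},
    {"twist":[0,0,0],"xyz":[0,0.8,109],"grip":1},
    {"twist":[0,0,0],"xyz":[0,0.8,109],"grip":1}
  ],
  "newtons": 30
}}

```text
t: 15.8
tool_pos: [0.4946, -0.1108, 0.1309]
eef_rot: [180.0, 0.1, -9.4]
ft_force: [-4.2, 2.0, 5.7]
grip_width: 0.119
```

The plate is held again. Now the gentle tug towards the open end; the first 3–4 mm should be play.

>>> {"method": "send_rows", "body": {
  "deltas": [
    {"twist":[0,0,0],"xyz":[-1,0,0],"grip":1},
    {"twist":[0,0,0],"xyz":[-2,0,0],"grip":1},
    {"twist":[0,0,0],"xyz":[-3,0,0],"grip":1},
    {"twist":[0,0,0],"xyz":[-3,0,0],"grip":1}
  ]
}}

```text
t: 16.2
tool_pos: [0.4916, -0.1103, 0.1309]
eef_rot: [180.0, 0.0, -9.4]
ft_force: [-0.1, -0.1, -0.2]
grip_width: 0.112
```

>>> {"method": "send_rows", "body": {
  "deltas": [
    {"twist":[0,0,0],"xyz":[-1,0,0],"grip":1},
    {"twist":[0,0,0],"xyz":[-1.5,0,0],"grip":1},
    {"twist":[0,0,0],"xyz":[-1.5,0,0],"grip":1}
  ]
}}

```text
t: 16.5
tool_pos: [0.4909, -0.1102, 0.1311]
eef_rot: [180.0, -0.1, -9.4]
ft_force: [6.3, -0.7, -3.4]
grip_width: 0.113
```

>>> {"method": "send_rows", "body": {
  "deltas": [
    {"twist":[0,0,0],"xyz":[-1,0,0],"grip":1},
    {"twist":[0,0,0],"xyz":[-1.5,0,0],"grip":1},
    {"twist":[0,0,0],"xyz":[-1.5,0,0],"grip":1},
    {"twist":[0,0,0],"xyz":[-1.5,0,0],"grip":1},
    {"twist":[0,0,0],"xyz":[-1.5,0,0],"grip":1},
    {"twist":[0,0,0],"xyz":[-1.5,0,0],"grip":1}
  ]
}}

```text
t: 17.1
tool_pos: [0.4904, -0.1102, 0.1314]
eef_rot: [180.0, -0.3, -9.5]
ft_force: [6.6, -0.4, -4.4]
grip_width: 0.111
```

Force holds at 6.6 N with the carrier stopped. I'll bring it to about 10–12 N and hold.

>>> {"method": "send_rows", "body": {
  "deltas": [
    {"twist":[0,0,0],"xyz":[-1.5,0,0],"grip":1},
    {"twist":[0,0,0],"xyz":[-2.5,0,0],"grip":1},
    {"twist":[0,0,0],"xyz":[-2.5,0,0],"grip":1},
    {"twist":[0,0,0],"xyz":[-2.5,0,0],"grip":1},
    {"twist":[0,0,0],"xyz":[-2.5,0,0],"grip":1},
    {"twist":[0,0,0],"xyz":[-2.5,0,0],"grip":1}
  ]
}}

```text
t: 17.7
tool_pos: [0.4895, -0.11, 0.1318]
eef_rot: [180.0, -0.7, -9.5]
ft_force: [12.1, -1.4, -5.8]
grip_width: 0.112
```

The latch held about 12 N for half a second. I'll relax, release and rise.

>>> {"method": "send_rows", "body": {
  "deltas": [
    {"twist":[0,0,0],"xyz":[0.5,0,0],"grip":1},
    {"twist":[0,0,0],"xyz":[1.5,0,0],"grip":1},
    {"twist":[0,0,0],"xyz":[2,0,0],"grip":1},
    {"twist":[0,0,0],"xyz":[2,0,0],"grip":0.4},
    {"twist":[0,0,0],"xyz":[2,0,0],"grip":0.4},
    {"twist":[0,0,0],"xyz":[2,0,0],"grip":0.4},
    {"twist":[0,0,0],"xyz":[2,0,0],"grip":0.4},
    {"twist":[0,0,0],"xyz":[2,0,0],"grip":0.4},
    {"twist":[0,0,0],"xyz":[2,0,-10],"grip":0.4},
    {"twist":[0,0,0],"xyz":[2,0,-40],"grip":0.4},
    {"twist":[0,0,0],"xyz":[2,0,-80],"grip":0.4},
    {"twist":[0,0,0],"xyz":[-60,0,-120],"grip":0.4},
    {"twist":[0,0,0],"xyz":[-90,0,-140],"grip":0.4},
    {"twist":[0,0,0],"xyz":[-90,0,-140],"grip":0.4},
    {"twist":[0,0,0],"xyz":[-90,0,-140],"grip":0.4}
  ]
}}

```text
t: 19.2
tool_pos: [0.399, -0.0949, 0.2728]
eef_rot: [180.0, -0.9, -9.5]
ft_force: [0.9, -0.1, -0.9]
grip_width: 0.599
```

```bash
python3 pic.py 8; python3 - <<'E'
from h import *
im=eyes.get_image("top"); cv2.imwrite("pics/topfull.png",im[:,:,::-1])
E
```

```text
t 19.3 xyz [ 50.6   0.4 143.9] twist [ 0.    -0.081 -0.013] pos [ 0.3995 -0.095   0.2703] rpy [180.    -0.65  -9.5 ] F [-0.  -0.2  0.5] grip 0.6
```

View pics/scene8.png

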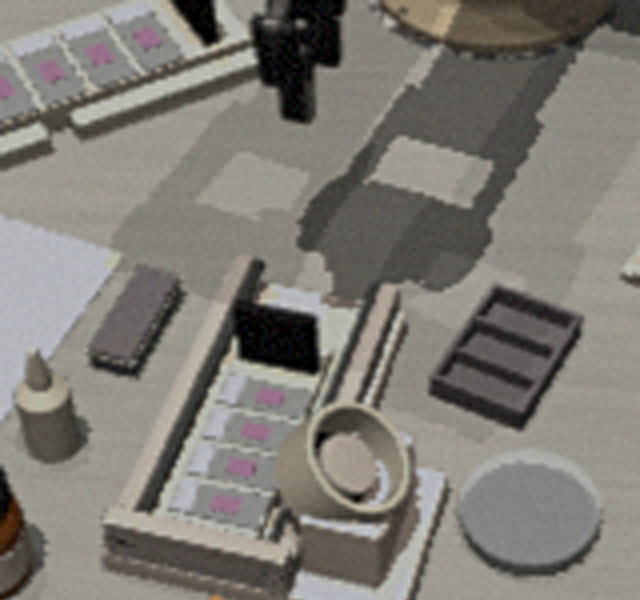

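View pics/topfull.png

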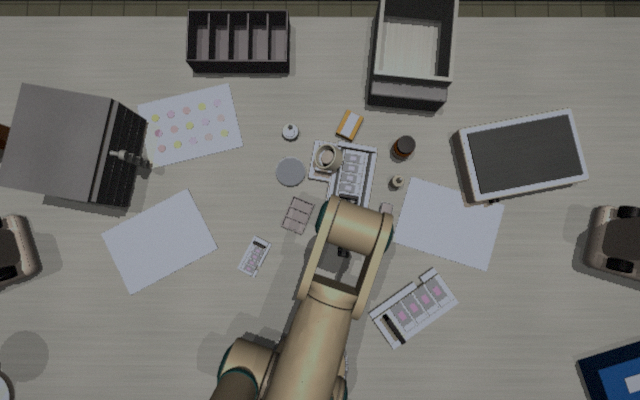

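The carrier has shifted by only about 1 px within its play, with the handle at scene crop (275,338). The button is up at (347,463), every bystander is where it started, and the gripper is clear. Handing in.

```bash
python3 -c "
from cell import manip
print(manip.finish_job())"
```

```text
the job is handed in; nothing more can be done
None
```

The carrier is locked in its dock and the job is handed in at about 19 s of the 64 s allowed; no verdict was reported. I chose the middle-sized carrier, the one standing in the dock.

- **Pushed home:** I gripped the handle and slid the carrier 43 mm to the end stop. There the force rose to about 16 N with no further movement.
- **Button:** I pressed it along its 35° axis with shut fingers until it stopped solidly, at about 25 N. On backing off, the return spring followed the fingers for roughly 16 mm, and the pictures show the button back up.
- **Tug:** I took the handle again and pulled. After 3–4 mm of play the latch held about 12 N for half a second, and then I let go.

**Last checks:** In the last pictures the carrier is at home within its play, the button is up, the bystanders have not visibly moved and the gripper is clear.

**What disagreed or could not be checked:**
- My first camera estimate of the button face was several mm too low along its axis compared with where contact was felt.
- There was an unexplained sideways force of about 10 N at the bottom of the press. It was gone on backing off, so I took it for friction.
- During the tug the gripper moved about 5 mm in all and tilted slightly, more than the 3–4 mm of play. The pictures showed the carrier itself moving only slightly.
- The pin itself cannot be seen; that it is down in the notch rests on the tug holding.

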